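# Put the big torch back in its charger

## Robot

A 6-joint arm with a two-finger parallel gripper is mounted at the origin on the work surface. World frame = base frame: x ahead of the robot, y to its left, z up, the work surface at z = 0. Lengths are in m, angles in rad, forces in N, time in s.
With the tool pointing down it reaches from about 0.35 to 0.975 m from the base axis. Payload 7.1 kg.
Tool frame: the origin (TCP) lies midway between the tips of the shut fingers; the grasp point (between the pads) lies 19 mm behind it (arm.tcp_to_grasp is the distance from the TCP to the grasp point, in m); z points along the fingers, y is the line along which they close (so a half turn about z gives the same grasp; the last joint's range is limited). The gripper opens to 88 mm and grips with 3 to 60 N. Pads are 20 mm wide; open, the fingers measure 115 mm over their backs; the gripper's body (75 mm by 178 mm) begins 61 mm behind the grasp point.
Start: joints at [-1.218, 0.423, 1.63, -0, 1.089, -0.019], TCP at [0.227, -0.582, 0.223] pointing down, gripper open.
Joint ranges: [-3, 3], [-0.9, 2.11], [0.09, 2.58], [-1.31, 4.45], [0.11, 2.69], [-2.54, 2.54]. Speed limits (rad/s): [2.39, 2.39, 3.01, 3.14, 3.14, 3.14].

## Interface

Orientations are given as a rotation vector (axis times angle).
In Python, from bench import arm gives the robot as it stands.
- The arm moves only by the tool apply_moves, never from a script. Its arguments are lists of equal length, an entry for each row: "hand": the finger opening in cm, from 0 to 8.78; "travel": the shift along the tool's x, y, z in cm, a list of three; "rot": the turn, a rotation vector about the tool's x, y, z in rad, a list of three. In form: {"hand": [hand, ...], "travel": [[x, y, z], ...], "rot": [[wx, wy, wz], ...]}. A call has exactly 5 rows; each row is the pose to reach, as a shift and turn from the pose commanded when the call began, along the tool's axes at that moment; what a row does not reach only later rows make up. A row lasts 1/8 s, in which the tool goes at most 62.5 mm and 10.7 degrees, less where a joint would pass 70% of its speed; a pose out of reach is approached as far as the arm can. A call with a gripper value outside its range is refused whole. The fingers move at their own pace and stop on an object; "newtons" is the grip in N (left out, the last holds). Time passes only in rows, so rows that repeat a pose let the fingers close, or fill a call up. It gives the time, the measured TCP pose, the force, the opening and the grip force at its end, in the units of the state.
- arm.state(): the state, without advancing time (a new reading comes with each control period).
- arm.snapshot(name): name is "scene" or "top"; returns the picture (420x560x3 uint8, red, green, blue); there is no depth.
- arm.calibration(name): a dict with "mtx" (3x3 intrinsics, pixels), "R" (3x3) and "t" (3): a world point X has camera coordinates R X + t. Camera axes: x right, y down, z forward; pixel columns grow to the right and rows downward; lengths in m; the calibration is good to about 2 mm. A picture is of the moment at which its call begins. calibration takes no time and is no camera call.
- arm.finish_job(): hands the job in; it is judged then, once.
Trained networks look in the newest picture that a camera, given by its name, has taken for a name from the list of things; names that differ only in an ending like _2 or _b are one class to them, and where a whole thing is asked for, a point or a joint stands for the part that bears it (a point fixed in the world has none). Each returns a list of dicts, best first, with "score" (0 to 1); they miss things now and then, are a little off and sometimes report something else, mostly with a low value. They report only what shows in the picture. A call takes as long as a camera call. They do not tell look-alikes from the thing itself.
- arm.find_in(query, camera): "location" ([x, y, z] in m, in world coordinates, good to about 4 mm: the middle of the surface that is visible of it).
- arm.trace(query, camera): "pixels" (420x560 bool, what is visible of it).
- arm.landmark_of(query, camera): "location" ([x, y, z] in m, in world coordinates, good to about 4 mm: a listed point, or the origin of a listed thing).
The state is a dict: "time_s": time; "joint_positions": joint angles; "joint_vel": joint speeds; "effort": joint torques, N m; "tool_pos": TCP position; "tool_rot": TCP orientation; "contact_force": force on the tool from outside, world axes, zero at the start; "moment": the same for the moment, N m; "gripper_width": finger opening in m; "grasp_force": force on a finger pad.
Only numpy, scipy, OpenCV 4.12 (cv2) and the standard library are available. Lean on these libraries where they do the work, as an engineer would, in place of code of your own. Each camera call takes 0.05 s, during which the arm holds its last target. There are 200 camera calls.

## Task

The classroom's big torch is standing on the table: put it back foot down in its own charger, the one with the wider well. The well is snug, so start with the torch leaning (some 15 to 20 degrees) with the edge of its foot a little way inside the mouth, pause there a moment, then straighten it up, slide it down until it is fully home and let go. Leave the slim torch standing where it is.

Things in the scene. Friction and masses are not known exactly. Their poses are not given: they have to be found in the camera images.
- torch_mid (a point): the big torch, dark metal, 126 mm tall, standing upright on its flat foot: round barrel 30 mm across for the lowest 80 mm, then a flare to a straight round head 38 mm across over the top 40 mm; 0.13 to 0.25 kg. Point: on its axis half-way up, 63 mm above the foot, 43 mm below the middle of the head (where to grip it). Its z axis points up along the torch to the lens
- wide_mouth (a point): the big torch's charger, fixed, grey: square foot 84 mm wide, 15 mm thick, round cup with 10 mm walls in its middle, housing 45 mm high along its far (+x) edge. Point: centre of the cup's rim, 65 mm above the table; z up. The mouth is a funnel, 48 mm across at the rim, 34 mm (the bore) from 10 mm down; flat floor 50 mm below the rim. The seated torch has its middle 13 mm above the rim
- narrow_mouth (a point): the slim torch's charger, also fixed and of the same shape and height, but with a bore only 20 mm across (34 mm at the rim): the wrong one. The point is the centre of its rim, 65 mm above the table. The two chargers may stand either way round
- slim_mid (a point): the slim torch, to be left alone: like the big one but 112 mm tall, barrel 16 mm and head 22 mm across, standing upright and loose on the table. This point is on its axis half-way up, 56 mm above its foot. The two torches may stand either way round
Not all that is in view belongs to the job. What is shaped like the part that bears wide_mouth but green or pink is not meant.

How it is judged:
By the outcome, as a careful person would: the job done as asked, in the order asked, and still so for the second after the job is handed in, with the robot touching nothing.
It also fails if it takes over 48 s, if anything falls off the work surface, if the arm or the gripper's body presses on something with over 40 N, if the wrist force passes 120 N, or if a joint passes its speed limit or range.

## Working session

There is one attempt and no reset: what is moved stays moved. The work goes in short steps, Python scripts to look and compute and a tool call to move; the robot and the scene stay as the last step left them, time stands still between calls to the robot, and variables do not carry over. Pictures are saved under pics/ and viewed, at most 10 in all, crops included, and the job is handed in when it is done.

Besides the shell and the picture viewer there is one more tool, called after "Call:" as name(argument=value, ...) on one line, values as JSON. apply_moves: Moves the arm, as the interface text tells. Its arguments: {"type":"object","properties":{"hand":{"type":"array"},"travel":{"type":"array"},"rot":{"type":"array"},"newtons":{"type":"number"}},"required":["hand","travel","rot"]}

```bash
mkdir -p pics
python3 - <<'E'
from bench import arm
import cv2,numpy as np
for c in ("scene","top"):
    im=arm.snapshot(c); cv2.imwrite(f"pics/{c}0.png",im[:,:,::-1])
    for q in ("torch_mid","wide_mouth","narrow_mouth","slim_mid"):
        print(c,q,[(np.round(d["location"],3).tolist(),round(d["score"],2)) for d in arm.landmark_of(q,c)])
    k=arm.calibration(c); print(np.round(-k["R"].T@k["t"],3))
s=arm.state();print(s["time_s"],s["tool_pos"],s["tool_rot"],s["contact_force"])
E
```

```text
scene torch_mid [([0.456, 0.157, 0.06], 0.93)]
scene wide_mouth [([0.653, -0.124, 0.068], 0.67), ([0.667, -0.322, 0.067], 0.6)]
scene narrow_mouth [([0.629, 0.126, 0.064], 0.79)]
scene slim_mid [([0.442, -0.108, 0.059], 0.91)]
[1.115 0.535 0.625]
top torch_mid [([0.46, 0.16, 0.062], 0.85)]
top wide_mouth [([0.674, -0.323, 0.065], 0.84), ([0.536, -0.012, 0.064], 0.74), ([0.651, -0.123, 0.063], 0.57)]
top narrow_mouth [([0.63, 0.127, 0.067], 0.85)]
top slim_mid [([0.442, -0.108, 0.056], 0.66)]
[ 0.398 -0.08   1.073]
0.5 [ 0.22704988 -0.5822462   0.22262756] [-3.08736860e+00 -5.80618225e-01  1.03464517e-05] [ 0.20653823 -0.02234469  0.63364   ]
```

View pics/scene0.png

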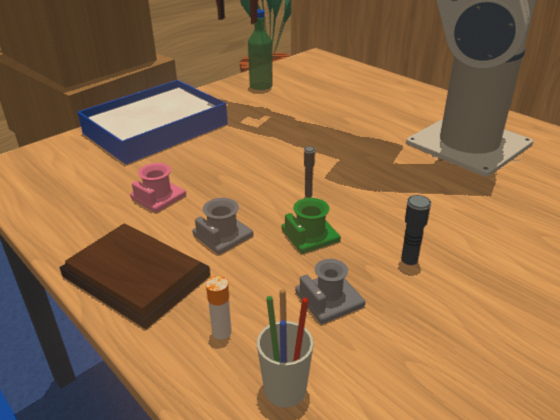

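View pics/top0.png

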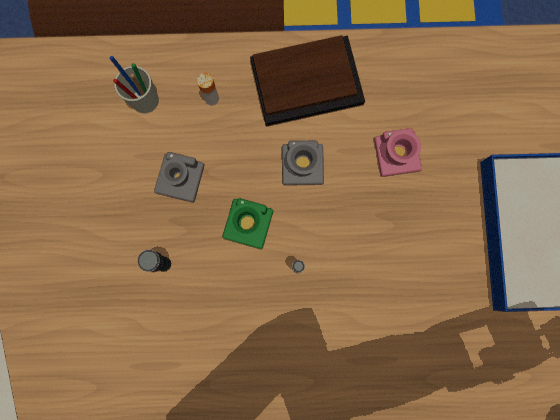

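The scene picture shows grey chargers at scene (223,225) / top (303,160), and at scene (330,288) / top (178,177). The look-alikes are green at top (247,222) and pink at top (400,150). The big torch is at top (150,261) and the slim torch at (298,266). The grey charger at top (303,160) has the wider bore, so it should be wide_mouth. I'll confirm that in an enlarged crop with the projected circles drawn on it.

```bash
cat > h.py <<'E'
from bench import arm
import cv2,numpy as np
def proj(c,P):
    k=arm.calibration(c); return cv2.projectPoints(np.atleast_2d(np.float64(P)),cv2.Rodrigues(k["R"])[0],k["t"],k["mtx"],None)[0][:,0]
def back(c,uv,z):
    k=arm.calibration(c); d=k["R"].T@np.linalg.solve(k["mtx"],[*uv,1]); o=-k["R"].T@k["t"]; return o+d*(z-o[2])/d[2]
def circ(x,y,z,r):
    a=np.linspace(0,2*np.pi,60); return np.c_[x+r*np.cos(a),y+r*np.sin(a),0*a+z]
E
python3 - <<'E'
from h import *
im=cv2.imread("pics/top0.png"); out=[]
L={"wide":((0.652,-0.1235),[(.065,.024),(.055,.017),(.065,.017)]),"narrow":((.63,.1265),[(.065,.017)]),"torch":((.458,.158),[(.126,.019)])}
for n,((x,y),cs) in L.items():
    u,v=np.round(proj("top",[x,y,.065])[0]).astype(int); s=10
    cr=im[v-26:v+26,u-26:u+26]; cr=cv2.resize(cr,None,fx=s/2,fy=s/2,interpolation=cv2.INTER_CUBIC)
    c2=cr.copy()
    for z,r in cs: cv2.polylines(c2,[np.int32((proj("top",circ(x,y,z,r))-[u-26,v-26]+.5)*s/2)],True,(0,255,255),1)
    out.append(np.vstack([cr,c2])); print(n,u-26,v-26)
cv2.imwrite("pics/crop1.png",np.hstack(out))
for c in("top","scene"):
    for z in(0.126,0.065): print(c,np.round(back(c,proj(c,[.5,0,z])[0]+[1,0],z)-[.5,0,z],4))
E
```

```text
wide 277 131
narrow 147 146
torch 130 236
top [-0.     -0.0018  0.    ]
top [-0.     -0.0019 -0.    ]
scene [-0.0013  0.0012  0.    ]
scene [-0.0013  0.0013  0.    ]
```

View pics/crop1.png

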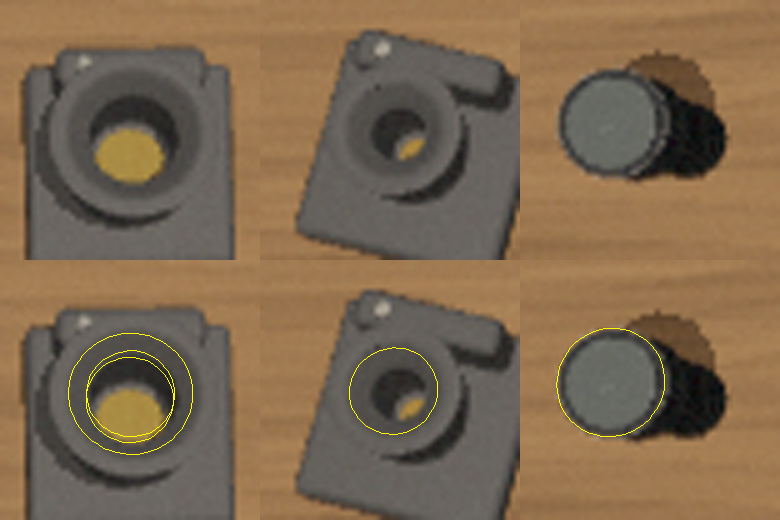

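The crop confirms it. The charger at top (303,160), crop left, is grey with a wide bore, so it is wide_mouth. The middle one has a small bore, so it is narrow_mouth. On the right is the big torch, and its projected circle fits well. Moving towards the torch via an outward waypoint.

Call:
apply_moves(hand=[8.5,8.5,8.5,8.5,8.5], travel=[[5,-3,0],[10,-6,0],[15,-9,0],[20,-12,0],[25,-15,0]], rot=[[0,0,-0.15],[0,0,-0.3],[0,0,-0.45],[0,0,-0.6],[0,0,-0.75]])

```text
time_s: 1.12
tool_pos: [0.4065, -0.3502, 0.223]
tool_rot: [2.656, 1.677, 0.0]
contact_force: [0.2, -0.2, 0.2]
gripper_width: 0.0851
grasp_force: 0.0
```

```bash
cat >> h.py <<'E'
from scipy.spatial.transform import Rotation as Ro
def need(p,yaw=90,lean=0):
    "travel cm and rotvec from measured pose to TCP p; tool x at yaw, then lean about tool x"
    s=arm.state(); R=Ro.from_rotvec(s["tool_rot"]); T=Ro.from_euler('z',yaw,degrees=True)*Ro.from_rotvec([np.pi,0,0])*Ro.from_rotvec([lean,0,0])
    print("t",round(s["time_s"],2),"tcp",np.round(s["tool_pos"],4),"axes",np.round(R.as_matrix(),3).tolist(),"F",np.round(s["contact_force"],1),"w",round(s["gripper_width"],4),"g",round(s["grasp_force"],1))
    print("travel",np.round(R.inv().apply(np.array(p)-s["tool_pos"])*100,2),"rot",np.round((R.inv()*T).as_rotvec(),3))
E
python3 -c "
from h import *
need([.4575,.158,.2]); print(arm.state()['joint_positions'])"
```

```text
t 1.12 tcp [ 0.4065 -0.3502  0.223 ] axes [[0.43, 0.903, 0.001], [0.903, -0.43, -0.0], [-0.0, 0.001, -1.0]] F [ 0.2 -0.2  0.2] w 0.0851 g 0.0
travel [ 48.08 -17.24   2.28] rot [ 0.001  0.    -0.444]
[-7.33389829e-01  2.93279680e-01  1.82573238e+00  4.37833942e-05
  1.02189859e+00 -2.89099509e-01]
```

Call:
apply_moves(hand=[8.5,8.5,8.5,8.5,8.5], travel=[[5.5,-1.6,0],[11,-3.3,0],[16.5,-5,0],[22,-6.7,0],[27.5,-8.5,0]], rot=[[0,0,-0.1],[0,0,-0.2],[0,0,-0.3],[0,0,-0.4],[0,0,-0.444]])

```text
time_s: 1.75
tool_pos: [0.4486, -0.0653, 0.223]
tool_rot: [2.224, 2.217, 0.001]
contact_force: [1.8, -0.3, -0.6]
gripper_width: 0.0847
grasp_force: 0.0
```

```bash
python3 -c "
from h import *
need([.4575,.158,.2])"
```

```text
t 1.75 tcp [ 0.4486 -0.0653  0.223 ] axes [[0.003, 1.0, 0.001], [1.0, -0.003, -0.0], [-0.0, 0.001, -1.0]] F [ 1.8 -0.3 -0.6] w 0.0847 g 0.0
travel [22.33  0.82  2.3 ] rot [ 0.001  0.    -0.003]
```

Call:
apply_moves(hand=[8.5,8.5,8.5,8.5,8.5], travel=[[5.5,0.2,0.6],[11,0.4,1.2],[16.5,0.6,1.8],[21,0.8,2.3],[22.3,0.8,2.3]], rot=[[0,0,0],[0,0,0],[0,0,0],[0,0,0],[0,0,0]])

```text
time_s: 2.38
tool_pos: [0.4572, 0.1579, 0.1995]
tool_rot: [-2.224, -2.219, 0.0]
contact_force: [0.8, -0.3, 0.3]
gripper_width: 0.0849
grasp_force: 0.0
```

```bash
python3 -c "
from h import *
need([.4575,.158,.087])
for c in ('scene','top'):
    im=arm.snapshot(c); cv2.imwrite(f'pics/{c}1.png',im[:,:,::-1]); print(arm.landmark_of('torch_mid',c)[:1])
im=cv2.imread('pics/scene1.png'); u,v=np.int32(proj('scene',[.4575,.158,.12])[0]); x=max(0,min(u-80,400)); y=max(0,v-80)
cv2.imwrite('pics/crop2.png',cv2.resize(im[y:y+150,x:x+160],None,fx=4,fy=4)); print(x,y)
"
```

```text
t 2.38 tcp [0.4572 0.1579 0.1995] axes [[0.002, 1.0, -0.0], [1.0, -0.002, 0.0], [0.0, -0.0, -1.0]] F [ 0.8 -0.3  0.3] w 0.0849 g 0.0
travel [1.000e-02 3.000e-02 1.125e+01] rot [-0.    -0.    -0.002]
[{'location': [0.4562, 0.1586, 0.0605], 'score': 0.84}]
[{'location': [0.4604, 0.1594, 0.061], 'score': 0.74}]
338 124
```

View pics/crop2.png

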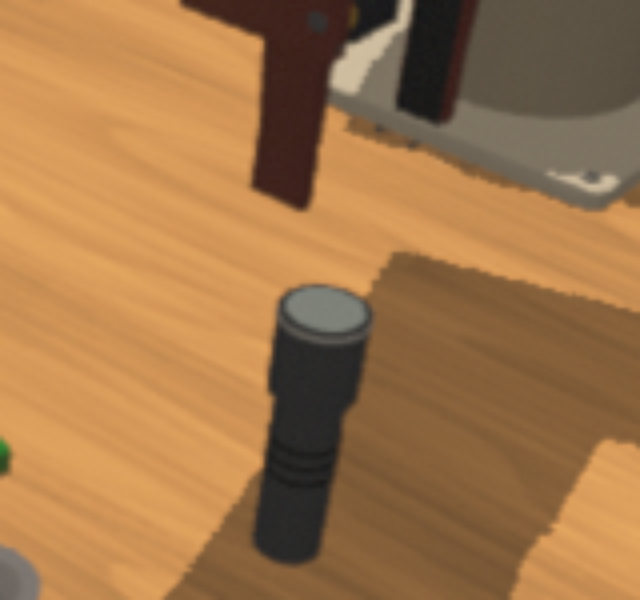

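The crop shows the open fingers straddling the upright torch, whose lens is at crop (325,310). I'll descend and grip the middle of the head.

Call:
apply_moves(hand=[8.5,8.5,8.5,8.5,8.5], travel=[[0.05,0,4],[0.05,0,7.5],[0.05,0,10],[0.05,0,11.2],[0.05,0,11.2]], rot=[[0,0,0],[0,0,0],[0,0,0],[0,0,0],[0,0,0]])

```text
time_s: 3.2
tool_pos: [0.4573, 0.1554, 0.0875]
tool_rot: [-2.228, -2.214, 0.002]
contact_force: [-0.7, 0.6, -0.3]
gripper_width: 0.0849
grasp_force: 0.0
```

Call:
apply_moves(hand=[5.5,4.2,3,3,3], travel=[[0,0,0],[0,0,0],[0,0,0],[0,0,0],[0,0,0]], rot=[[0,0,0],[0,0,0],[0,0,0],[0,0,0],[0,0,0]], newtons=30)

```text
time_s: 3.82
tool_pos: [0.4575, 0.1565, 0.0878]
tool_rot: [2.227, 2.216, 0.0]
contact_force: [-0.1, 0.1, -0.1]
gripper_width: 0.0385
grasp_force: 0.0
```

Call:
apply_moves(hand=[3,3,3,3,3], travel=[[0,0,0],[0,0,0],[0,0,0],[0,0,-0.5],[0,0,-1.5]], rot=[[0,0,0],[0,0,0],[0,0,0],[0,0,0],[0,0,0]], newtons=35)

```text
time_s: 4.45
tool_pos: [0.4569, 0.1562, 0.1026]
tool_rot: [-2.227, -2.215, 0.002]
contact_force: [0.2, -0.6, -2.9]
gripper_width: 0.0375
grasp_force: 35.0
```

```bash
python3 -c "
from h import *
need([.65,-.1245,.26])"
```

```text
t 4.45 tcp [0.4569 0.1562 0.1026] axes [[0.005, 1.0, -0.001], [1.0, -0.005, -0.0], [-0.0, -0.001, -1.0]] F [ 0.2 -0.6 -2.9] w 0.0375 g 35.0
travel [-27.98  19.43 -15.75] rot [-0.001  0.    -0.005]
```

Call:
apply_moves(hand=[3,3,3,3,3], travel=[[0,0,-4],[0,0,-8],[-3,2,-11],[-7,4.5,-11],[-11,7.5,-11]], rot=[[0,0,0],[0,0,0],[0,0,0],[0,0,0],[0,0,0]])

```text
time_s: 5.08
tool_pos: [0.5324, 0.045, 0.214]
tool_rot: [2.225, 2.216, 0.002]
contact_force: [0.7, 0.2, -2.5]
gripper_width: 0.0379
grasp_force: 35.0
```

Call:
apply_moves(hand=[3,3,3,3,3], travel=[[-4,3,0],[-8,6,0],[-12,9,0],[-15.5,11,0],[-17,11.9,0]], rot=[[0,0,0],[0,0,0],[0,0,0],[0,0,0],[0,0,0]])

```text
time_s: 5.7
tool_pos: [0.6505, -0.1264, 0.2128]
tool_rot: [2.229, 2.214, -0.0]
contact_force: [0.3, 0.0, -2.4]
gripper_width: 0.0373
grasp_force: 35.0
```

Call:
apply_moves(hand=[3,3,3,3,3], travel=[[0,0,0],[0,0,0],[0,0,0],[0,0,0],[0,0,0]], rot=[[0,0,0],[0,0,0],[0,0,0],[0,0,0],[0,0,0]])

```text
time_s: 6.32
tool_pos: [0.6499, -0.1241, 0.2128]
tool_rot: [2.226, 2.216, 0.0]
contact_force: [-0.5, -0.5, -2.0]
gripper_width: 0.0376
grasp_force: 35.0
```

Run:
```python
from h import *
need([.65,-.1245,.21])
p=arm.state()["tool_pos"]
o=[]
for c in ('scene','top'):
    im=np.ascontiguousarray(arm.snapshot(c)[:,:,::-1]); cv2.imwrite(f'pics/{c}2.png',im)
    print(c,[np.round(d["location"],4) for d in arm.landmark_of('torch_mid',c)[:1]])
    u,v=np.int32(proj(c,[.65,-.1245,.12])[0]); x=u-40;y=v-60
    cr=cv2.resize(im[y:y+110,x:x+80],None,fx=5,fy=5,interpolation=cv2.INTER_CUBIC)
    f=p[2]-.087
    for P,r in (([.65,-.1245,.065],.024),([p[0],p[1],f],.015)):
        cv2.polylines(cr,[np.int32((proj(c,circ(*P,r))-[x,y]+.5)*5)],True,(0,255,255),1)
    o.append(cr); print(x,y)
cv2.imwrite('pics/crop3.png',np.hstack(o))
```

```text
t 6.33 tcp [ 0.6499 -0.1241  0.2128] axes [[0.004, 1.0, 0.0], [1.0, -0.004, 0.0], [0.0, 0.0, -1.0]] F [-0.5 -0.5 -2. ] w 0.0376 g 35.0
travel [-0.04  0.01  0.28] rot [ 0.    -0.    -0.004]
scene []
178 121
top []
264 90
```

View pics/crop3.png

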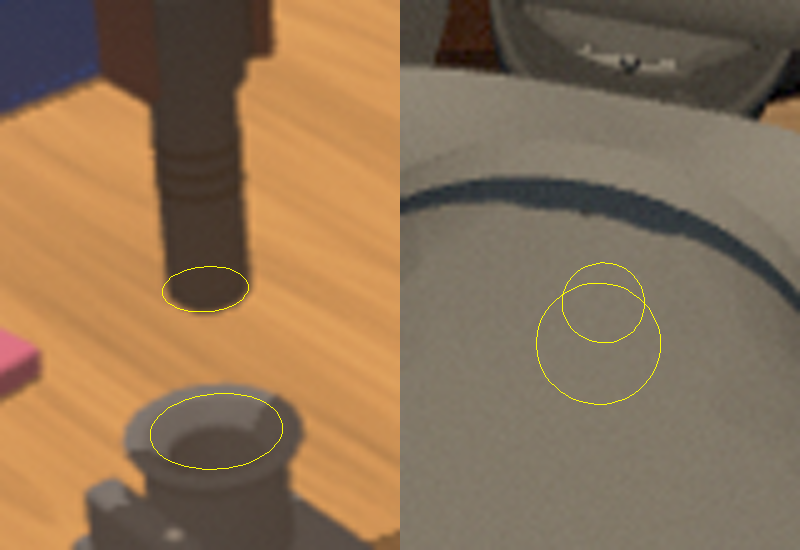

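The torch hangs over the grey wide mouth, foot at crop (207,290) and rim at (214,430). The top view is blocked by the arm. I'll refine the relative offset in the scene image.

```bash
cat >> h.py <<'E'
def edgefit(im,c,x0,y0,z,rs,sgn,half=None,w=.006,st=.0004):
    "grid search for the circle with the strongest radial brightness step (sgn: outside minus inside)"
    g=cv2.GaussianBlur(cv2.cvtColor(im,cv2.COLOR_BGR2GRAY),(0,0),.7).astype(np.float32); best=[]
    for r in rs:
        for x in np.arange(x0-w,x0+w,st):
            for y in np.arange(y0-w,y0+w,st):
                A=proj(c,circ(x,y,z,r+.0012)).astype(np.float32);B=proj(c,circ(x,y,z,r-.0012)).astype(np.float32)
                d=sgn*(cv2.remap(g,A[:,0],A[:,1],1)-cv2.remap(g,B[:,0],B[:,1],1))[:,0]
                if half is not None: d=d[half(A)]
                best.append((float(np.clip(d,-20,20).mean()),round(x,4),round(y,4),r))
    return sorted(best)[::-1][:3]
E
cat > m.py <<'E'
from h import *
s2=cv2.imread("pics/scene2.png");t0=cv2.imread("pics/top0.png")
for n,im,c in (("scene",s2,"scene"),("top",t0,"top")):
    print(n,"bore",edgefit(im,c,.651,-.124,.055,[.017],-1)[:2])
low=lambda A:A[:,1]>A[:,1].mean()-1
print("foot",edgefit(s2,"scene",.65,-.124,.1258,[.015],1,low))
E
time python3 m.py
```

```text
scene bore [(0.4027506411075592, np.float64(0.6526), np.float64(-0.118), 0.017), (0.3958170711994171, np.float64(0.653), np.float64(-0.118), 0.017)]Traceback (most recent call last):
  File "m.py", line 4, in <module>
    print(n,"bore",edgefit(im,c,.651,-.124,.055,[.017],-1)[:2])
                   ~~~~~~~^^^^^^^^^^^^^^^^^^^^^^^^^^^^^^^^
  File "h.py", line 21, in edgefit
    A=proj(c,circ(x,y,z,r+.0012)).astype(np.float32);B=proj(c,circ(x,y,z,r-.0012)).astype(np.float32)
      ~~~~^^^^^^^^^^^^^^^^^^^^^^^
  File "h.py", line 4, in proj
    k=arm.calibration(c); return cv2.projectPoints(np.atleast_2d(np.float64(P)),cv2.Rodrigues(k["R"])[0],k["t"],k["mtx"],None)[0][:,0]
ValueError: time passes only in moves, steps and waits

real	0m3.447s
user	0m2.734s
sys	0m0.100s
```

```bash
sed -i 's/k=arm.calibration(c);/k=cal(c);/' h.py; sed -i '2a import functools\ncal=functools.cache(lambda c: arm.calibration(c))' h.py
sed -i 's/,-1)\[:2\]/,1)[:2]/' m.py
cat >> m.py <<'E'
for n,im,c in (("scene0",cv2.imread("pics/scene0.png"),"scene"),("top",t0,"top")):
    print(n,"rim",edgefit(im,c,.651,-.124,.065,[.0315,.0325,.0335,.0345],-1)[:2], edgefit(im,c,.651,-.124,.065,[.0315,.0325,.0335,.0345],1)[:2])
E
python3 m.py
```

```text
scene bore [(5.235547065734863, np.float64(0.6502), np.float64(-0.1264), 0.017), (5.2103190422058105, np.float64(0.6506), np.float64(-0.126), 0.017)]
top bore [(2.580794334411621, np.float64(0.653), np.float64(-0.1248), 0.017), (2.55078125, np.float64(0.653), np.float64(-0.1252), 0.017)]
foot [(20.0, np.float64(0.6504), np.float64(-0.1212), 0.015), (20.0, np.float64(0.6504), np.float64(-0.1216), 0.015), (20.0, np.float64(0.6504), np.float64(-0.122), 0.015)]
scene0 rim [(0.6621744632720947, np.float64(0.657), np.float64(-0.1276), 0.0345), (0.6298014521598816, np.float64(0.657), np.float64(-0.1272), 0.0345)] [(8.774690628051758, np.float64(0.6494), np.float64(-0.128), 0.0315), (8.752490043640137, np.float64(0.6494), np.float64(-0.1284), 0.0315)]
top rim [(8.946191787719727, np.float64(0.651), np.float64(-0.124), 0.0315), (8.913394927978516, np.float64(0.6514), np.float64(-0.124), 0.0315)] [(10.365592002868652, np.float64(0.6466), np.float64(-0.1188), 0.0325), (10.357226371765137, np.float64(0.6466), np.float64(-0.1192), 0.0325)]
```

Call:
apply_moves(hand=[3,3,3,3,3], travel=[[-0.1,-0.8,0.5],[-0.2,-1.6,1],[-0.34,-2.5,2],[-0.34,-2.5,3.5],[-0.34,-2.5,4.5]], rot=[[-0.1,0,0],[-0.2,0,0],[-0.3,0,0],[-0.3,0,0],[-0.3,0,0]])

```text
time_s: 7.15
tool_pos: [0.6256, -0.128, 0.1671]
tool_rot: [2.066, 2.055, 0.31]
contact_force: [0.6, -0.6, -3.0]
gripper_width: 0.0377
grasp_force: 35.0
```

Call:
apply_moves(hand=[3,3,3,3,3], travel=[[0,0,0],[0,0,0],[0,0,0],[0,0,0],[0,0,0]], rot=[[0,0,0],[0,0,0],[0,0,0],[0,0,0],[0,0,0]])

```text
time_s: 7.78
tool_pos: [0.6251, -0.1278, 0.1679]
tool_rot: [2.065, 2.054, 0.311]
contact_force: [-0.9, -0.3, -3.0]
gripper_width: 0.0376
grasp_force: 35.0
```

Run:
```python
from h import *
need([.6251,-.1275,.1462],lean=-.3)
s=arm.state();R=Ro.from_rotvec(s["tool_rot"]);p=s["tool_pos"]
c="scene"; im=np.ascontiguousarray(arm.snapshot(c)[:,:,::-1]); cv2.imwrite('pics/scene3.png',im)
F=R.apply(np.c_[circ(0.002,0,0.0877,.015)[:, :2],np.full(60,.0877)])+p
x,y=178,140; cr=cv2.resize(im[y:y+90,x:x+90],None,fx=6,fy=6,interpolation=cv2.INTER_CUBIC)
for Q in (F,circ(.651,-.1255,.065,.024),circ(.651,-.1255,.055,.017)): cv2.polylines(cr,[np.int32((proj(c,Q)-[x,y]+.5)*6)],True,(0,255,255),1)
cv2.imwrite('pics/crop4.png',cr)
```

```text
t 7.78 tcp [ 0.6251 -0.1278  0.1679] axes [[0.005, 0.955, 0.296], [1.0, -0.005, -0.002], [-0.0, 0.296, -0.955]] F [-0.9 -0.3 -3. ] w 0.0376 g 35.0
travel [ 0.03 -0.64  2.07] rot [ 0.     0.002 -0.005]
```

View pics/crop4.png

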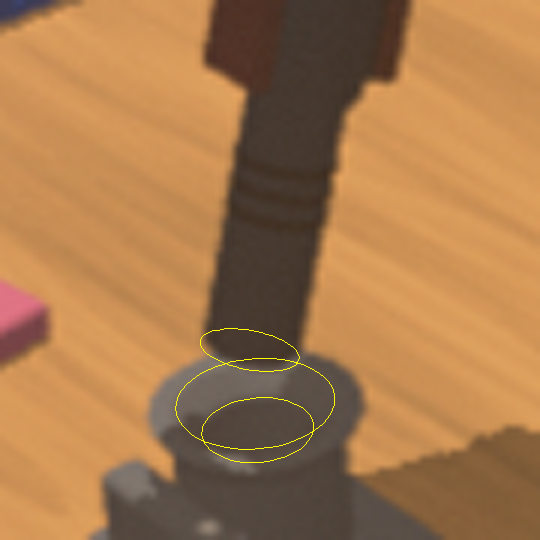

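The leaning foot is at crop (253,350), just above the rim, whose centre is at (256,408). It is aligned to about 1 mm, so I'll lower the foot edge into the mouth and pause there.

Call:
apply_moves(hand=[3,3,3,3,3], travel=[[0,-0.15,0.6],[0,-0.3,1.1],[0,-0.43,1.6],[0,-0.6,2.07],[0,-0.6,2.07]], rot=[[0,0,0],[0,0,0],[0,0,0],[0,0,0],[0,0,0]])

```text
time_s: 8.45
tool_pos: [0.625, -0.1278, 0.1455]
tool_rot: [2.066, 2.055, 0.31]
contact_force: [0.5, -0.0, -1.8]
gripper_width: 0.038
grasp_force: 35.0
```

Call:
apply_moves(hand=[3,3,3,3,3], travel=[[0,0,0],[0,0,0],[0,0,0],[0,0,0],[0,0,0]], rot=[[0,0,0],[0,0,0],[0,0,0],[0,0,0],[0,0,0]])

```text
time_s: 9.07
tool_pos: [0.6254, -0.1278, 0.1462]
tool_rot: [2.065, 2.054, 0.311]
contact_force: [-0.7, 0.8, -2.3]
gripper_width: 0.0377
grasp_force: 35.0
```

Call:
apply_moves(hand=[3,3,3,3,3], travel=[[0,0,0],[0,0,0],[0,0,0],[0,0,0],[0,0,0]], rot=[[0,0,0],[0,0,0],[0,0,0],[0,0,0],[0,0,0]])

```text
time_s: 9.7
tool_pos: [0.6254, -0.1278, 0.1461]
tool_rot: [2.065, 2.055, 0.311]
contact_force: [0.2, 0.6, -2.5]
gripper_width: 0.0372
grasp_force: 35.0
```

Run:
```python
from h import *
need([.6515,-.128,.152])
s=arm.state();R=Ro.from_rotvec(s["tool_rot"]);p=s["tool_pos"]; k=R.apply([.002,0,.0877])+p; print("foot",k,"low edge",k[2]-.015*abs(R.as_matrix()[0,2]))
c="scene"; im=np.ascontiguousarray(arm.snapshot(c)[:,:,::-1]); cv2.imwrite('pics/scene4.png',im)
x,y=178,140; cr=cv2.resize(im[y:y+90,x:x+90],None,fx=6,fy=6,interpolation=cv2.INTER_CUBIC)
cv2.imwrite('pics/crop5.png',cr)
```

```text
t 9.7 tcp [ 0.6254 -0.1278  0.1461] axes [[0.005, 0.955, 0.295], [1.0, -0.005, -0.001], [0.0, 0.295, -0.955]] F [ 0.2  0.6 -2.5] w 0.0372 g 35.0
travel [-0.    2.67  0.21] rot [ 0.3    0.001 -0.005]
foot [ 0.65130331 -0.12596877  0.06232265] low edge 0.05789036478302043
```

View pics/crop5.png

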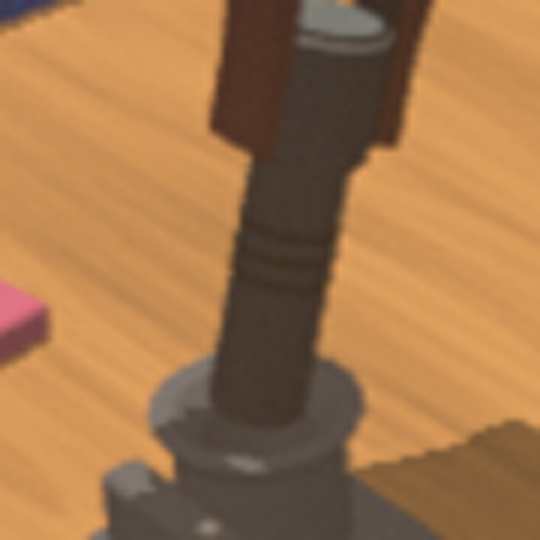

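The foot edge is about 7 mm inside the mouth, with the foot at crop (261,405) and the rim centre at (256,408). The lean is 17° and it has paused there. Straightening now, with a 1 mm correction.

Call:
apply_moves(hand=[3,3,3,3,3], travel=[[-0.03,0.9,0.05],[-0.06,1.78,0.19],[-0.09,2.66,0.42],[-0.09,2.66,0.42],[-0.09,2.66,0.42]], rot=[[0.1,0,0],[0.2,0,0],[0.3,0,0],[0.3,0,0],[0.3,0,0]])

```text
time_s: 10.38
tool_pos: [0.6511, -0.1287, 0.1493]
tool_rot: [-2.227, -2.216, -0.001]
contact_force: [0.4, 0.4, -2.1]
gripper_width: 0.0374
grasp_force: 35.0
```

Call:
apply_moves(hand=[3,3,3,3,3], travel=[[0,0,0],[0,0,0],[0,0,0],[0,0,0],[0,0,0]], rot=[[0,0,0],[0,0,0],[0,0,0],[0,0,0],[0,0,0]])

```text
time_s: 11.0
tool_pos: [0.652, -0.1289, 0.15]
tool_rot: [2.227, 2.216, 0.0]
contact_force: [0.5, 0.6, -2.8]
gripper_width: 0.0376
grasp_force: 35.0
```

Run:
```python
from h import *
need([.6521,-.1287,.1027])
c="scene"; im=np.ascontiguousarray(arm.snapshot(c)[:,:,::-1]); cv2.imwrite('pics/scene5.png',im)
x,y=178,140; cr=cv2.resize(im[y:y+90,x:x+90],None,fx=6,fy=6,interpolation=cv2.INTER_CUBIC)
cv2.imwrite('pics/crop6.png',cr)
```

```text
t 11.0 tcp [ 0.652  -0.1289  0.15  ] axes [[0.005, 1.0, 0.0], [1.0, -0.005, -0.0], [-0.0, 0.0, -1.0]] F [ 0.5  0.6 -2.8] w 0.0376 g 35.0
travel [0.02 0.01 4.73] rot [ 0.     0.    -0.005]
```

View pics/crop6.png

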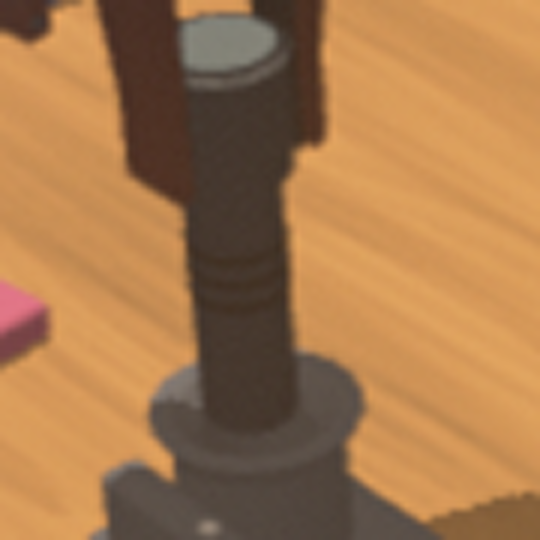

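Call:
apply_moves(hand=[3,3,3,3,3], travel=[[0.06,-0.05,0.2],[0.06,-0.05,0.4],[0.06,-0.05,0.6],[0.06,-0.05,0.8],[0.06,-0.05,0.8]], rot=[[0,0,0],[0,0,0],[0,0,0],[0,0,0],[0,0,0]])

```text
time_s: 11.68
tool_pos: [0.6514, -0.1282, 0.1417]
tool_rot: [-2.227, -2.216, 0.0]
contact_force: [-0.9, 0.7, -2.0]
gripper_width: 0.0372
grasp_force: 35.0
```

Call:
apply_moves(hand=[3,3,3,3,3], travel=[[0,0,0.15],[0,0,0.3],[0,0,0.45],[0,0,0.6],[0,0,0.6]], rot=[[0,0,0],[0,0,0],[0,0,0],[0,0,0],[0,0,0]])

```text
time_s: 12.3
tool_pos: [0.6515, -0.1282, 0.1358]
tool_rot: [-2.227, -2.216, -0.0]
contact_force: [0.3, 0.3, -2.6]
gripper_width: 0.0377
grasp_force: 35.0
```

Call:
apply_moves(hand=[3,3,3,3,3], travel=[[0,0,0.4],[0,0,0.8],[0,0,1.2],[0,0,1.6],[0,0,1.6]], rot=[[0,0,0],[0,0,0],[0,0,0],[0,0,0],[0,0,0]])

```text
time_s: 12.92
tool_pos: [0.6512, -0.1281, 0.1194]
tool_rot: [-2.226, -2.215, 0.001]
contact_force: [0.3, 1.0, -3.3]
gripper_width: 0.0372
grasp_force: 35.0
```

Call:
apply_moves(hand=[3,3,3,3,3], travel=[[0,0,0.4],[0,0,0.8],[0,0,1.1],[0,0,1.4],[0,0,1.4]], rot=[[0,0,0],[0,0,0],[0,0,0],[0,0,0],[0,0,0]])

```text
time_s: 13.55
tool_pos: [0.6514, -0.1282, 0.1056]
tool_rot: [-2.227, -2.216, 0.0]
contact_force: [1.4, 1.6, -2.9]
gripper_width: 0.0371
grasp_force: 35.0
```

Almost home, with slight side contact only. Lowering gently to the floor.

Call:
apply_moves(hand=[3,3,3,3,3], travel=[[0,0,0.1],[0,0,0.2],[0,0,0.27],[0,0,0.33],[0,0,0.33]], rot=[[0,0,0],[0,0,0],[0,0,0],[0,0,0],[0,0,0]])

```text
time_s: 14.18
tool_pos: [0.6516, -0.1283, 0.1028]
tool_rot: [2.227, 2.216, 0.0]
contact_force: [0.0, 1.4, 0.3]
gripper_width: 0.0376
grasp_force: 35.0
```

The vertical force rose by about 3 N, so the foot is on the floor at the expected height. Letting go.

Call:
apply_moves(hand=[3.8,4.2,5.0,6.5,8], travel=[[0,0,0.03],[0,0,0.03],[0,0,0.03],[0,0,0.03],[0,0,0.03]], rot=[[0,0,0],[0,0,0],[0,0,0],[0,0,0],[0,0,0]])

```text
time_s: 14.8
tool_pos: [0.6515, -0.1283, 0.1023]
tool_rot: [-2.227, -2.216, 0.0]
contact_force: [0.4, -0.8, 0.1]
gripper_width: 0.0666
grasp_force: 0.0
```

Call:
apply_moves(hand=[8,8,8,8,8], travel=[[0,0,0],[0,0,0],[0,0,0],[0,0,0],[0,0,-1]], rot=[[0,0,0],[0,0,0],[0,0,0],[0,0,0],[0,0,0]])

```text
time_s: 15.42
tool_pos: [0.6509, -0.1282, 0.112]
tool_rot: [-2.226, -2.215, 0.001]
contact_force: [0.4, -0.2, -0.5]
gripper_width: 0.0799
grasp_force: 0.0
```

Call:
apply_moves(hand=[8,8,8,8,8], travel=[[0,0,-3],[0,0,-7],[0,0,-11],[0,-3,-13],[0,-8,-13]], rot=[[0,0,0],[0,0,0],[0,0,0],[0,0,0],[0,0,0]])

```text
time_s: 16.05
tool_pos: [0.5729, -0.1282, 0.2452]
tool_rot: [2.223, 2.213, 0.005]
contact_force: [-0.5, 0.0, -0.1]
gripper_width: 0.0798
grasp_force: 0.0
```

Call:
apply_moves(hand=[8,8,8,8,8], travel=[[0,-4,0],[0,-8,0],[0,-12,0],[0,-12,0],[0,-12,0]], rot=[[0,0,0],[0,0,0],[0,0,0],[0,0,0],[0,0,0]])

```text
time_s: 16.68
tool_pos: [0.4526, -0.1276, 0.2433]
tool_rot: [2.226, 2.214, 0.002]
contact_force: [0.2, 0.4, 0.7]
gripper_width: 0.0801
grasp_force: 0.0
```

Run:
```python
from h import *
need([.65,-.128,.2])
o=[]
for c in("scene","top"):
    im=np.ascontiguousarray(arm.snapshot(c)[:,:,::-1]); cv2.imwrite(f'pics/{c}6.png',im)
    for q in("torch_mid","slim_mid"): print(c,q,[(np.round(d["location"],4),round(d["score"],2)) for d in arm.landmark_of(q,c)[:1]])
    u,v=np.int32(proj(c,[.6515,-.126,.08])[0]); x=max(0,u-45);y=v-45
    cr=cv2.resize(im[y:y+90,x:x+90],(400,400),interpolation=cv2.INTER_CUBIC)
    cv2.polylines(cr,[np.int32((proj(c,circ(.6515,-.126,.141,.019))-[x,y]+.5)*400/90)],True,(0,255,255),1); o.append(cr)
cv2.imwrite('pics/crop7.png',np.hstack(o))
```

```text
t 16.68 tcp [ 0.4526 -0.1276  0.2433] axes [[0.005, 1.0, 0.002], [1.0, -0.005, -0.001], [-0.001, 0.002, -1.0]] F [0.2 0.4 0.7] w 0.0801 g 0.0
travel [ 0.06 19.73  4.37] rot [ 0.002  0.001 -0.005]
scene torch_mid [(array([ 0.6505, -0.1276,  0.0759]), 0.82)]
scene slim_mid [(array([ 0.4419, -0.1113,  0.058 ]), 0.59)]
top torch_mid [(array([ 0.6512, -0.125 ,  0.078 ]), 0.62)]
top slim_mid []
```

View pics/crop7.png

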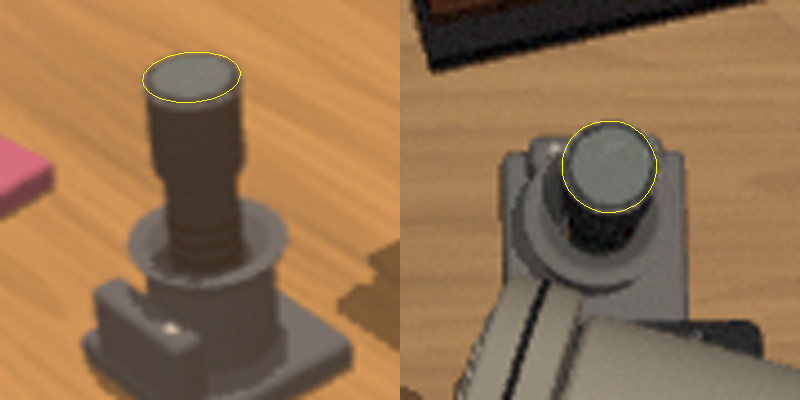

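The torch is seated in the grey wide charger and free. Its lens, at (191,77) and (610,167) in the crop halves, matches the fully-home circle at z = 141 mm in both views. The slim torch still stands where it was. Handing in.

```bash
python3 -c "
from bench import arm
print(arm.finish_job())"
```

```text
the job is handed in; nothing more can be done
None
```

The big torch is fully seated foot down in the wide charger and released; it went in leaning 17°, paused, then was straightened and slid home. The slim torch was left standing, and I handed the job in at about 17 s.

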